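# Re-seat the mixed-up sample pots in the detector's colour-coded cradles

## Task

The four sample pots have been put back in the wrong cradles: move each pot so that it stands upright inside the cradle whose rim has the colour of its lid. Park pots in the spare grey cradle to make room, never stand one on the bench top, set them down without dropping or tipping them, and finish with the grey cradle empty. Leave the lens where it stands.

Things in the scene. Friction and masses are not known exactly. Their poses are not given: they have to be found in the camera images.
- pot_red: white plastic sample pot with a red screw lid, an upright closed cylinder 50 mm in diameter (lid too) and 70 mm tall, 0.08 to 0.17 kg, loose; origin at the centre of its underside, z up its axis. At the start it stands in a cradle of another colour.
- pot_blue: white plastic sample pot with a blue screw lid, an upright closed cylinder 50 mm in diameter (lid too) and 70 mm tall, 0.08 to 0.17 kg, loose; origin at the centre of its underside, z up its axis. At the start it stands in a cradle of another colour.
- pot_green: white plastic sample pot with a green screw lid, an upright closed cylinder 50 mm in diameter (lid too) and 70 mm tall, 0.08 to 0.17 kg, loose; origin at the centre of its underside, z up its axis. At the start it stands in a cradle of another colour.
- pot_yellow: white plastic sample pot with a yellow screw lid, an upright closed cylinder 50 mm in diameter (lid too) and 70 mm tall, 0.08 to 0.17 kg, loose; origin at the centre of its underside, z up its axis. At the start it stands in a cradle of another colour.
- cradle_red: round low sample cradle with a red rim, bolted down: 84 mm outer diameter, 30 mm tall, with a round flat-bottomed recess 68 mm in diameter whose floor is 22 mm above the bench top; origin at the centre of its underside on the bench, z up. Home of the red-lidded pot; at the start another pot stands in it.
- cradle_blue: round low sample cradle with a blue rim, bolted down: 84 mm outer diameter, 30 mm tall, with a round flat-bottomed recess 68 mm in diameter whose floor is 22 mm above the bench top; origin at the centre of its underside on the bench, z up. Home of the blue-lidded pot; at the start another pot stands in it.
- cradle_green: round low sample cradle with a green rim, bolted down: 84 mm outer diameter, 30 mm tall, with a round flat-bottomed recess 68 mm in diameter whose floor is 22 mm above the bench top; origin at the centre of its underside on the bench, z up. Home of the green-lidded pot; at the start another pot stands in it.
- cradle_yellow: round low sample cradle with a yellow rim, bolted down: 84 mm outer diameter, 30 mm tall, with a round flat-bottomed recess 68 mm in diameter whose floor is 22 mm above the bench top; origin at the centre of its underside on the bench, z up. Home of the yellow-lidded pot; at the start another pot stands in it.
- cradle_grey: round low sample cradle with a grey rim, bolted down: 84 mm outer diameter, 30 mm tall, with a round flat-bottomed recess 68 mm in diameter whose floor is 22 mm above the bench top; origin at the centre of its underside on the bench, z up. The spare one: empty at the start.
- lens: a round lens 50 mm across in a black ring on a short steel post with a round foot 60 mm across, 106 mm tall in all, 0.35 kg, loose; origin at the centre of its foot's underside, z up; the glass faces along its x axis. To be left where it stands. Other low things on the bench within reach (orange tape measure, red screwdriver, grey saddle block, wrench) are under 60 mm tall.
Things that resemble listed ones, but are neither listed nor needed, are in the scene too. Leave any purple look-alike of the pot_yellow alone.

How it is judged (in metres and radians):
On the way:
1. a pot is parked in the spare grey cradle (((horizontal distance between pot_red and cradle_grey below 0.012 m and z of pot_red in the frame of cradle_grey below 0.026 m and angle between pot_red's own z axis and vertical below 0.1 rad and linear speed of pot_red below 0.03 m/s) or (horizontal distance between pot_blue and cradle_grey below 0.012 m and z of pot_blue in the frame of cradle_grey below 0.026 m and angle between pot_blue's own z axis and vertical below 0.1 rad and linear speed of pot_blue below 0.03 m/s) or (horizontal distance between pot_green and cradle_grey below 0.012 m and z of pot_green in the frame of cradle_grey below 0.026 m and angle between pot_green's own z axis and vertical below 0.1 rad and linear speed of pot_green below 0.03 m/s) or (horizontal distance between pot_yellow and cradle_grey below 0.012 m and z of pot_yellow in the frame of cradle_grey below 0.026 m and angle between pot_yellow's own z axis and vertical below 0.1 rad and linear speed of pot_yellow below 0.03 m/s))), for 0.2 s.
At the end, for the whole second after the job is handed in: Each of the four pots stands at rest on the floor of the cradle of its lid's colour: centre within 12 mm of the cradle's centre, its underside less than 26 mm above the bench (recess floor is at 22 mm), upright within 0.1 rad, slower than 0.03 m/s; so the grey cradle is empty (horizontal distance between pot_red and cradle_red below 0.012 m and z of pot_red in the frame of cradle_red below 0.026 m and angle between each of pot_red, pot_blue, pot_green, pot_yellow's own z axis and vertical below 0.1 rad and linear speed of each of pot_red, pot_blue, pot_green, pot_yellow below 0.03 m/s and horizontal distance between pot_blue and cradle_blue below 0.012 m and z of pot_blue in the frame of cradle_blue below 0.026 m and horizontal distance between pot_green and cradle_green below 0.012 m and z of pot_green in the frame of cradle_green below 0.026 m and horizontal distance between pot_yellow and cradle_yellow below 0.012 m and z of pot_yellow in the frame of cradle_yellow below 0.026 m); the robot touches nothing.
It fails at once if a pot is stood on or dropped onto the bench top (underside below 12 mm) (height (world z) of any of pot_red, pot_blue, pot_green, pot_yellow below 0.012 m).
It fails at once if a pot is tipped by more than 0.6 rad (angle between any of pot_red, pot_blue, pot_green, pot_yellow's own z axis and vertical above 0.6 rad).
It fails at once if a pot is dropped or slammed into a cradle (faster than 0.6 m/s within 13 mm of the recess floor's height) ((height (world z) of pot_red below 0.035 m and linear speed of pot_red above 0.6 m/s) or (height (world z) of pot_blue below 0.035 m and linear speed of pot_blue above 0.6 m/s) or (height (world z) of pot_green below 0.035 m and linear speed of pot_green above 0.6 m/s) or (height (world z) of pot_yellow below 0.035 m and linear speed of pot_yellow above 0.6 m/s)).
It fails at once if the lens is shifted by more than 20 mm or tipped (distance of lens from where it was at the start of the episode above 0.02 m or angle between lens's own z axis and vertical above 0.3 rad).
It also fails if it takes over 144 s, if anything falls off the work surface, if the arm or the gripper's body presses on something with over 40 N, if the wrist force passes 120 N, or if a joint passes its speed limit or range.

## Robot

A 7-joint arm with a two-finger parallel gripper is mounted at the origin on the work surface. World frame = base frame: x ahead of the robot, y to its left, z up, the work surface at z = 0. Lengths are in m, angles in degrees, forces in N, time in s.
With the tool pointing down it reaches from about 0.35 to 0.9 m from the base axis. Payload 8.1 kg.
Tool frame: the origin (TCP) lies at the very end of the fingers, on their centre line; the grasp point (between the pads) lies 19 mm behind it; z points along the fingers, y is the direction in which the jaws open and shut (so a half turn about z gives the same grasp; the last joint's range is limited). The gripper opens to 92 mm and grips with 3 to 60 N. Pads are 19 mm wide; open, the fingers measure 130 mm over their backs; the gripper's body (75 mm by 190 mm) begins 47 mm behind the grasp point.
Start: joints at [-69.763, 24.895, 1.432, 90.138, -0.665, 64.973, -4.303], TCP at [0.275, 0.561, 0.227] pointing down, gripper open.
Joint ranges: [-149.89, 149.89], [-25.12, 119.58], [-72.63, 75.52], [4.76, 147.25], [-75.54, 255.54], [6.69, 114.76], [-157.13, 157.13]. Speed limits (degrees/s): [127.2, 127.2, 172.46, 172.46, 180, 180, 180].

## Interface

Orientations are given as a 3x3 rotation matrix whose columns are the frame's x, y, z axes.
In Python, from station import env gives the robot as it stands.
- The arm moves only by the tool play_rows, never from a script. Its argument "rows" is a list of rows, each a list of 7 numbers: the closure, from -1 (fully open) to 1 (shut), then the shift along the tool's x, y, z in m, then the turn, a rotation vector about the tool's x, y, z in degrees. In form: [[fingers, dx, dy, dz, wx, wy, wz], ...]. A call has 1 to 20 rows; each row shifts and turns the commanded pose from where the row before left it, along the tool's axes as they then stand; what a row does not reach is not made up. A row lasts 1/8 s, in which the tool goes at most 62.5 mm and 10.7 degrees, less where a joint would pass 70% of its speed; a pose out of reach is approached as far as the arm can. A call with a gripper value outside its range is refused whole. The fingers move at their own pace and stop on an object; "newtons" is the grip in N (left out, the last holds). Time passes only in rows, so rows that do not move let the fingers close. It gives the time, the measured TCP pose, the force and the opening at its end, in the units of the state.
- env.get_obs(): the state, without advancing time (a new reading comes with each control period).
- env.read_camera(name): name is "scene" or "side" or "wrist"; returns the picture (400x640x3 uint8, red, green, blue); there is no depth.
- env.calibration(name): a dict with "vertical_fov" (degrees; the focal length in pixels is half the picture's height over the tangent of half this angle, whatever the lens; pixels are square), "cx", "cy" (the principal point, pixels), "k1" (the pictures are not rectified: a ray, as slopes to the right and down, at radius r is drawn at 1 + k1 r^2 times it, then the intrinsics apply), "pose" (4x4, takes a point from camera to world coordinates). Camera axes: x right, y down, z forward; pixel columns grow to the right and rows downward; lengths in m; the calibration is good to about 2 mm. A picture is of the moment at which its call begins: read the wrist's pose just before it. calibration takes no time and is no camera call; for the wrist camera it gives the pose at the moment of the call.
- env.job_done(): hands the job in, once; it reports no verdict.
Trained networks look in the newest picture that a camera, given by its name, has taken for a name from the list of things; names that differ only in an ending like _2 or _b are one class to them, and where a whole thing is asked for, a point or a joint stands for the part that bears it (a point fixed in the world has none). Each returns a list of dicts, best first, with "score" (0 to 1); they miss things now and then, are a little off and sometimes report something else, mostly with a low value. They report only what shows in the picture. A call takes as long as a camera call. They do not tell look-alikes from the thing itself.
- env.search_frame(camera, query): "position" ([row, column] in pixels, amid what is visible of it).
- env.place_of(camera, query): "position" ([row, column] in pixels: a listed point, or the origin of a listed thing).
The state is a dict: "time_s": time; "qpos": joint angles; "qd": joint speeds; "effort": joint torques, N m; "eef_pos": TCP position; "eef_rot": TCP orientation; "force": force on the tool from outside, world axes, zero at the start; "wrist_torque": the same for the moment, N m; "grip_width": finger opening in m.
Only numpy, scipy, OpenCV 4.12 (cv2) and the standard library are available. Lean on these libraries where they do the work, as an engineer would, in place of code of your own. Each camera call takes 0.05 s, during which the arm holds its last target.

## Working session

There is one attempt and no reset: what is moved stays moved. The work goes in short steps, Python scripts to look and compute and a tool call to move; the robot and the scene stay as the last step left them, time stands still between calls to the robot, and variables do not carry over. Pictures are saved under pics/ and viewed, and the job is handed in when it is done.

Besides the shell and the picture viewer there is one more tool, called as a command line: name --pt "numbers of a row" for each row, then --argument value for the rest. play_rows: Moves the arm, as the interface text tells. Its arguments: {"type":"object","properties":{"rows":{"type":"array"},"newtons":{"type":"number"}},"required":["rows"]}

```bash
ls; mkdir -p pics; python3 - <<'E'
from station import env
import cv2,numpy as np
o=env.get_obs()
for k,v in o.items(): print(k,np.round(v,4).tolist())
for c in ["scene","side","wrist"]:
    print(c,{k:np.round(v,4).tolist() for k,v in env.calibration(c).items()})
    cv2.imwrite(f"pics/{c}0.png",env.read_camera(c)[:,:,::-1])
E
```

```text
pics
time_s 0.0
qpos [-69.7657, 24.9362, 1.4316, 90.1898, -0.6653, 64.9742, -4.3028]
qd [0.0178, -0.1149, 0.0291, 0.0608, 0.0318, 0.0522, 0.0305]
effort [-0.0006, -66.7868, 0.9846, -31.4444, -0.0606, 0.0431, 0.0001]
eef_pos [0.2749, 0.5607, 0.2259]
eef_rot [[-0.8979, 0.4402, -0.0006], [0.4402, 0.8979, -0.0015], [-0.0001, -0.0016, -1.0]]
force [-0.3806, 0.7454, -0.2751]
wrist_torque [-0.0142, -0.0086, 0.0191]
grip_width 0.0918
scene {'vertical_fov': 52.7331, 'cx': 314.1789, 'cy': 196.6363, 'k1': -0.063, 'pose': [[-0.2459, 0.5411, -0.8042, 1.2676], [0.9693, 0.1311, -0.2082, 0.2084], [-0.0072, -0.8307, -0.5567, 0.5721], [0.0, 0.0, 0.0, 1.0]]}
side {'vertical_fov': 42.1531, 'cx': 322.1934, 'cy': 194.9581, 'k1': -0.068, 'pose': [[0.6784, -0.4621, 0.5711, -0.1455], [-0.7346, -0.4184, 0.5341, -0.5987], [-0.0078, -0.7819, -0.6233, 0.774], [0.0, 0.0, 0.0, 1.0]]}
wrist {'vertical_fov': 68.054, 'cx': 320.3093, 'cy': 197.0296, 'k1': -0.0525, 'pose': [[0.4399, 0.8594, 0.2605, 0.2049], [0.898, -0.4205, -0.1294, 0.5958], [-0.0017, 0.2908, -0.9568, 0.3839], [0.0, 0.0, 0.0, 1.0]]}
```

View pics/scene0.png

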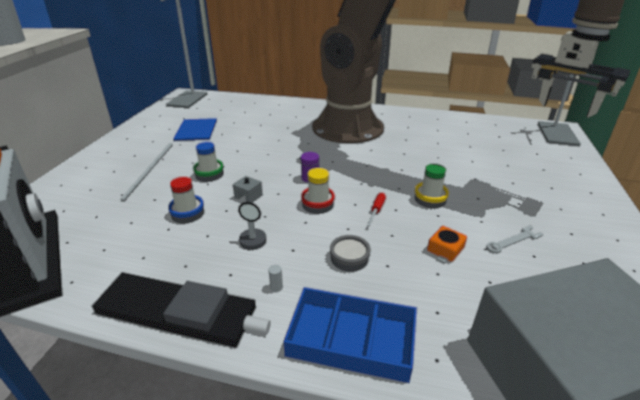

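View pics/side0.png

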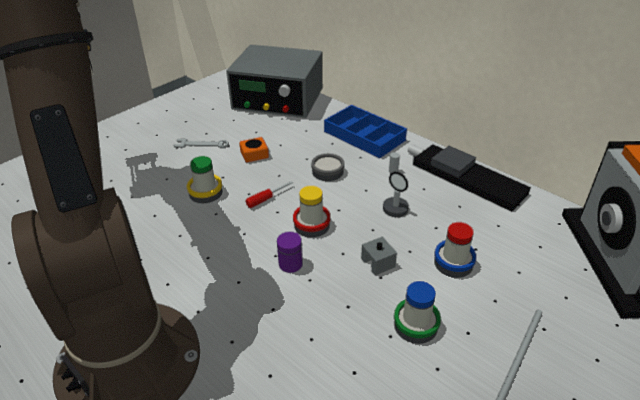

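View pics/wrist0.png

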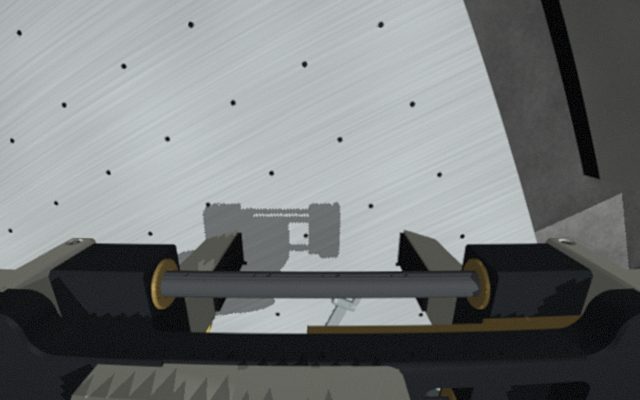

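The scene shows the green-lid pot in the yellow cradle (435,185), yellow-lid in red (318,190), red-lid in blue (183,200) and blue-lid in green (207,162). The grey cradle is empty (350,252), and the purple look-alike (310,167) is loose on the bench beside the robot. Next I'll locate each item from both cameras.

```bash
cat > h.py <<'E'
from station import env
import cv2,numpy as np
def ray(cam,px,cal=None):
    c=cal or env.calibration(cam); f=200/np.tan(np.radians(c["vertical_fov"])/2)
    K=np.array([[f,0,c["cx"]],[0,f,c["cy"]],[0,0,1]]);d=np.array([c["k1"],0,0,0,0.])
    # row,col
    u=cv2.undistortPoints(np.array([[[px[1],px[0]]]],float),K,d)[0,0]
    T=np.array(c["pose"]); v=T[:3,:3]@np.array([u[0],u[1],1.]); return T[:3,3],v
def onplane(cam,px,z,cal=None):
    o,v=ray(cam,px,cal); return o+v*(z-o[2])/v[2]
def project(cam,P,cal=None):
    c=cal or env.calibration(cam); f=200/np.tan(np.radians(c["vertical_fov"])/2)
    T=np.array(c["pose"]); p=(np.asarray(P)-T[:3,3])@T[:3,:3]; s=p[...,:2]/p[...,2:]
    s=s*(1+c["k1"]*(s**2).sum(-1,keepdims=True)); return np.stack([s[...,1]*f+c["cy"],s[...,0]*f+c["cx"]],-1)
def tri(obs):
    A=np.zeros((3,3));b=np.zeros(3)
    for o,v in obs:
        v=v/np.linalg.norm(v);M=np.eye(3)-np.outer(v,v);A+=M;b+=M@o
    return np.linalg.solve(A,b)
E
python3 - <<'E'
from h import *
for c in ["scene","side"]: env.read_camera(c)
N=[f"pot_{k}" for k in "red blue green yellow".split()]+[f"cradle_{k}" for k in "red blue green yellow grey".split()]+["lens"]
for n in N:
    z=0.022 if "pot" in n else 0
    r=[]
    for c in ["scene","side"]:
        for d in env.place_of(c,n)[:2]:
            print(n,c,np.round(d["position"],1),round(d["score"],2),np.round(onplane(c,d["position"],z),4)[:2])
        L=env.place_of(c,n)
        if L: r.append(ray(c,L[0]["position"]))
    if len(r)==2: print("   tri",np.round(tri(r),4))
print(env.get_obs()["time_s"])
E
```

```text
pot_red scene [205.3 185.5] 0.88 [ 0.5817 -0.2881]
pot_red side [256.7 455.2] 0.64 [ 0.577  -0.2904]
pot_red side [206.5 393.7] 0.54 [ 0.6213 -0.1025]
   tri [ 0.5791 -0.2897  0.02  ]
pot_blue scene [168.4 209.4] 0.77 [ 0.4053 -0.3128]
pot_blue side [317.1 415.3] 0.67 [ 0.3969 -0.3179]
   tri [ 0.3995 -0.3164  0.0183]
pot_green scene [188.7 433.1] 0.72 [0.3671 0.2859]
pot_green scene [239.1 252.4] 0.72 [ 0.6608 -0.0851]
pot_green side [186.1 205.4] 0.77 [0.381  0.2758]
   tri [0.3797 0.2808 0.0249]
pot_yellow scene [195.3 315.5] 0.69 [0.4663 0.0043]
pot_yellow scene [178.1 307.9] 0.68 [ 0.3918 -0.035 ]
pot_yellow side [217.3 309.1] 0.95 [0.466  0.0135]
pot_yellow side [266.6 286.5] 0.58 [ 0.3283 -0.0566]
   tri [0.4653 0.0077 0.0237]
cradle_red scene [202.7 316.9] 0.57 [0.4657 0.0076]
cradle_red side [221.6 312.5] 0.95 [0.4784 0.0155]
cradle_red side [327.4 416.2] 0.21 [ 0.3946 -0.3244]
   tri [0.4737 0.0101 0.006 ]
cradle_blue scene [211.8 186.5] 0.83 [ 0.5786 -0.2917]
cradle_blue scene [208.  185.3] 0.7 [ 0.5649 -0.3026]
cradle_blue side [262.3 451.4] 0.91 [ 0.5789 -0.2841]
   tri [ 0.5794 -0.2872  0.0016]
cradle_green scene [175. 210.] 0.93 [ 0.4044 -0.3151]
cradle_green side [323.8 413.9] 0.8 [ 0.3984 -0.3166]
   tri [ 0.4005 -0.3164 -0.0023]
cradle_yellow scene [198.5 430.5] 0.98 [0.3799 0.2829]
cradle_yellow side [193.5 207.8] 0.63 [0.3823 0.2733]
cradle_yellow side [224.8 311.7] 0.45 [0.4694 0.0094]
   tri [ 0.3833  0.2799 -0.001 ]
cradle_grey scene [257.9 349.7] 0.93 [0.6453 0.1224]
cradle_grey scene [190.6 431.7] 0.41 [0.3414 0.2855]
cradle_grey side [170.1 326.3] 0.75 [0.6453 0.1257]
   tri [6.448e-01 1.235e-01 6.000e-04]
lens scene [239.6 253.2] 0.94 [ 0.6377 -0.0945]
lens side [209.5 393.3] 0.67 [ 0.6344 -0.0938]
   tri [ 0.6359 -0.0941 -0.0011]
2.25
```

play_rows --pt "-1 0 0 0 0 0 10.65" --pt "-1 0 0 0 0 0 10.65" --pt "-1 0 0 0 0 0 10.65" --pt "-1 0 0 0 0 0 10.65" --pt "-1 0 0 0 0 0 10.65" --pt "-1 0 0 0 0 0 10.65" --pt "-1 -0.039 0.013 0 0 0 0" --pt "-1 -0.039 0.013 0 0 0 0" --pt "-1 -0.039 0.013 0 0 0 0" --pt "-1 -0.039 0.013 0 0 0 0" --pt "-1 -0.039 0.013 0 0 0 0" --pt "-1 -0.039 0.013 0 0 0 0" --pt "-1 -0.039 0.013 0 0 0 0" --pt "-1 -0.039 0.013 0 0 0 0" --pt "-1 0 0 0 0 0 0" --pt "-1 0 0 0 0 0 0" --newtons 20

```text
time_s: 4.25
eef_pos: [0.3789, 0.2498, 0.2269]
eef_rot: [[0.0, 1.0, 0.0], [1.0, -0.0, 0.001], [0.001, 0.0, -1.0]]
force: [-0.2, 1.2, -0.4]
grip_width: 0.0919
```

```bash
python3 - <<'E'
from h import *
o=env.get_obs()
for k in ["qpos","eef_pos","eef_rot","time_s","force"]: print(k,np.round(o[k],4).tolist())
im=env.read_camera("wrist"); cv2.imwrite("pics/w1.png",im[:,:,::-1])
for n,z in [("pot_green",.022),("cradle_yellow",0)]:
    for d in env.place_of("wrist",n)[:2]: print(n,np.round(d["position"],1),round(d["score"],2),np.round(onplane("wrist",d["position"],z),4))
E
```

```text
qpos [-59.9713, 8.5352, 22.8003, 114.2622, -3.9307, 57.8827, -35.3196]
eef_pos [0.3789, 0.2498, 0.2269]
eef_rot [[0.0002, 1.0, 0.0002], [1.0, -0.0002, 0.0008], [0.0008, 0.0002, -1.0]]
time_s 4.25
force [-0.2444, 1.1524, -0.3794]
pot_green [148.7 323.5] 0.65 [0.3831 0.2808 0.022 ]
```

View pics/w1.png

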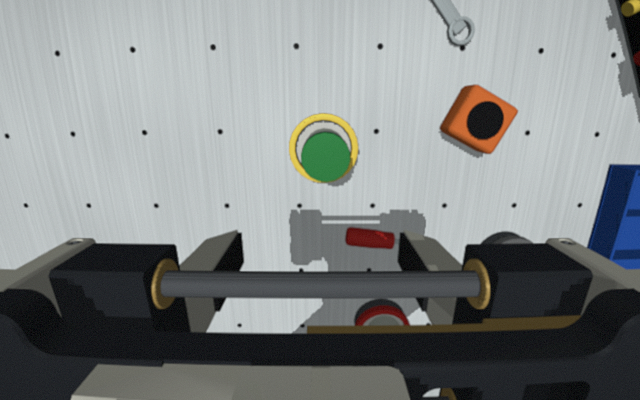

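```bash
cat >> h.py <<'E'
from scipy.optimize import least_squares
HUE={"red":[(0,8),(172,180)],"yellow":[(20,35)],"green":[(45,85)],"blue":[(100,125)],"purple":[(130,160)]}
def mask(im,col):
    h=cv2.cvtColor(im,cv2.COLOR_RGB2HSV); m=np.zeros(im.shape[:2],np.uint8)
    for a,b in HUE[col]: m|=cv2.inRange(h,(a,110,50),(b,255,255))
    return m
def circ(cam,im,col,guess,z,r,win=70,cal=None):
    """robust circle of fixed radius at height z near guess px(row,col)"""
    cal=cal or env.calibration(cam)
    m=mask(im,col); w=np.zeros_like(m); g=np.int32(guess); w[max(0,g[0]-win):g[0]+win,max(0,g[1]-win):g[1]+win]=1; m=m*w
    cs,_=cv2.findContours(m,cv2.RETR_EXTERNAL,cv2.CHAIN_APPROX_NONE)
    c=max(cs,key=cv2.contourArea)
    if cv2.contourArea(c)<30: c=np.vstack(cs)
    P=np.array([onplane(cam,(q[0][1],q[0][0]),z,cal)[:2] for q in c])
    s=least_squares(lambda v:np.linalg.norm(P-v,axis=1)-r,P.mean(0),loss="soft_l1",f_scale=0.001)
    res=np.linalg.norm(P-s.x,axis=1)-r
    return s.x,np.median(abs(res)),len(P)
E
python3 - <<'E'
from h import *
im=cv2.imread("pics/w1.png")[:,:,::-1].copy()
print("green lid",circ("wrist",im,"green",(155,325),.092,.025))
print("yellow rim",circ("wrist",im,"yellow",(148,325),.030,.042))
im=cv2.imread("pics/scene0.png")[:,:,::-1].copy()
im2=cv2.imread("pics/side0.png")[:,:,::-1].copy()
for cam,I in (("scene",im),("side",im2)):
  for c,x in {"yellow":(.381,.281),"red":(.470,.010),"blue":(.579,-.288),"green":(.400,-.316)}.items():
    print(cam,c,circ(cam,I,c,project(cam,(*x,.015)),.03,.042,25))
p=[(178,308),(262,289)]
print(onplane("scene",p[0],.02),onplane("side",p[1],.02))
E
```

```text
green lid (array([0.38412936, 0.28171693]), np.float64(0.001085962300958039), 136)
yellow rim (array([0.38279703, 0.28012469]), np.float64(0.002937105550626408), 319)
scene yellow (array([0.3970957 , 0.27977231]), np.float64(0.0035154297064716802), 103)
scene red (array([0.48347584, 0.01346758]), np.float64(0.004077536925434923), 106)
scene blue (array([ 0.59409433, -0.27824492]), np.float64(0.0032085834794010545), 107)
scene green (array([ 0.41285406, -0.31530047]), np.float64(0.005825804906833834), 71)
side yellow (array([0.37528425, 0.27089905]), np.float64(0.003771547613011853), 114)
side red (array([0.46206082, 0.00315708]), np.float64(0.003041552056533982), 129)
side blue (array([ 0.57216811, -0.29044412]), np.float64(0.0026161680642640545), 141)
side green (array([ 0.39264446, -0.32251605]), np.float64(0.0023985527124050325), 170)
[ 0.3880832  -0.03574987  0.02      ] [ 0.34177713 -0.04978174  0.02      ]
```

play_rows --pt "-1 0.031 0.005 0 0 0 0" --pt "-1 0 0 0.03 0 0 0" --pt "-1 0 0 0.03 0 0 0" --pt "-1 0 0 0.03 0 0 0" --pt "-1 0 0 0.03 0 0 0" --pt "-1 0 0 0.03 0 0 0" --pt "-1 0 0 0.02 0 0 0" --pt "-1 0 0 0.012 0 0 0" --pt "-1 0 0 0 0 0 0" --pt "1 0 0 0 0 0 0" --pt "1 0 0 0 0 0 0" --pt "1 0 0 0 0 0 0" --pt "1 0 0 0 0 0 0" --pt "1 0 0 0 0 0 0" --pt "1 0 0 0 0 0 0" --newtons 20

```text
time_s: 6.28
eef_pos: [0.3841, 0.2802, 0.0449]
eef_rot: [[0.0, 1.0, 0.0], [1.0, -0.0, 0.0], [0.0, 0.0, -1.0]]
force: [-0.9, 0.5, 4.2]
grip_width: 0.0492
```

play_rows --pt "1 0 0 -0.01 0 0 0" --pt "1 0 0 -0.025 0 0 0" --pt "1 0 0 -0.025 0 0 0" --pt "1 0 0 -0.025 0 0 0" --pt "1 0 0 -0.025 0 0 0" --pt "1 -0.01 0.013 0 0 0 0" --pt "1 -0.03 0.035 0 0 0 0" --pt "1 -0.03 0.035 0 0 0 0" --pt "1 -0.03 0.035 0 0 0 0" --pt "1 -0.03 0.035 0 0 0 0" --pt "1 -0.03 0.035 0 0 0 0" --pt "1 -0.03 0.035 0 0 0 0" --pt "1 -0.02 0.025 0 0 0 0" --pt "1 -0.01 0.013 0 0 0 0" --pt "1 0 0 0 0 0 0" --pt "1 0 0 0 0 0 0"

```text
time_s: 8.28
eef_pos: [0.6439, 0.0616, 0.1546]
eef_rot: [[-0.001, 1.0, -0.001], [1.0, 0.001, 0.001], [0.001, -0.001, -1.0]]
force: [0.7, 0.6, -0.7]
grip_width: 0.0499
```

```bash
python3 - <<'E'
from h import *
o=env.get_obs()
for k in ["qpos","eef_pos","time_s","force","grip_width"]: print(k,np.round(o[k],4).tolist())
im=env.read_camera("wrist"); cv2.imwrite("pics/w2.png",im[:,:,::-1])
for n,z in [("cradle_grey",0)]:
    for d in env.place_of("wrist",n)[:2]: print(n,np.round(d["position"],1),round(d["score"],2),np.round(onplane("wrist",d["position"],z),4))
E
```

```text
qpos [-26.1342, 31.7653, 24.4801, 93.1787, -14.9147, 58.3619, 3.0612]
eef_pos [0.6439, 0.0616, 0.1546]
time_s 8.275
force [0.7467, 0.5857, -0.7334]
grip_width 0.0499
cradle_grey [126.1 320.9] 0.87 [0.645  0.1221 0.    ]
cradle_grey [224.1 169.6] 0.43 [0.471  0.0127 0.    ]
```

View pics/w2.png

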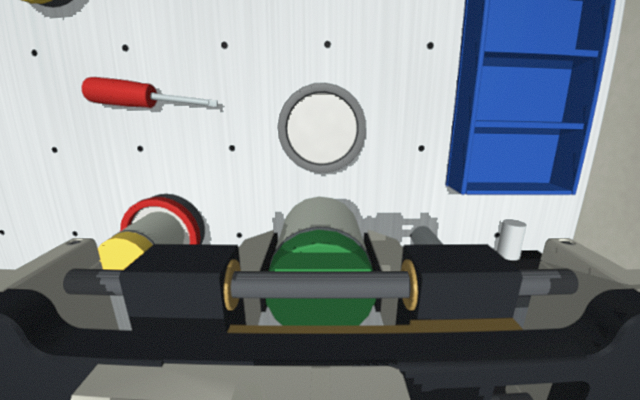

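```bash
python3 - <<'E'
from h import *
for p in [(128.5,322),(83,322),(174,322),(128,278),(128,366)]: print(p,onplane("wrist",p,.03)[:2].round(4))
print(onplane("wrist",(128,322),.022)[:2].round(4))
E
```

```text
(128.5, 322) [0.646  0.1217]
(83, 322) [0.6459 0.1619]
(174, 322) [0.6462 0.0782]
(128, 278) [0.6049 0.1221]
(128, 366) [0.6871 0.1223]
[0.646  0.1216]
```

play_rows --pt "1 0.015 0.0005 0 0 0 0" --pt "1 0.028 0.0005 0 0 0 0" --pt "1 0.015 0.0005 0 0 0 0" --pt "1 0 0 0.01 0 0 0" --pt "1 0 0 0.025 0 0 0" --pt "1 0 0 0.025 0 0 0" --pt "1 0 0 0.02 0 0 0" --pt "1 0 0 0.012 0 0 0" --pt "1 0 0 0.006 0 0 0" --pt "1 0 0 0.004 0 0 0" --pt "1 0 0 0.003 0 0 0" --pt "1 0 0 0 0 0 0"

```text
time_s: 9.88
eef_pos: [0.6466, 0.1181, 0.0499]
eef_rot: [[0.0, 1.0, 0.0], [1.0, -0.0, 0.0], [0.0, 0.0, -1.0]]
force: [0.8, 0.3, -1.2]
grip_width: 0.0498
```

play_rows --pt "1 0.002 0 0.003 0 0 0" --pt "1 0 0 0.0015 0 0 0" --pt "1 0 0 0 0 0 0"

```text
time_s: 10.25
eef_pos: [0.6464, 0.1202, 0.0452]
eef_rot: [[0.0, 1.0, -0.0], [1.0, -0.0, 0.0], [0.0, -0.0, -1.0]]
force: [0.4, -0.2, -0.5]
grip_width: 0.0499
```

play_rows --pt "-1 0 0 0 0 0 0" --pt "-1 0 0 0 0 0 0" --pt "-1 0 0 0 0 0 0" --pt "-1 0 0 0 0 0 0" --pt "-1 0 0 -0.01 0 0 0" --pt "-1 0 0 -0.025 0 0 0" --pt "-1 0 0 -0.035 0 0 0" --pt "-1 0 0 -0.035 0 0 0" --pt "-1 -0.025 -0.029 -0.012 0 0 0" --pt "-1 -0.025 -0.029 -0.012 0 0 0" --pt "-1 -0.025 -0.029 -0.012 0 0 0" --pt "-1 -0.025 -0.03 -0.012 0 0 0" --pt "-1 -0.025 -0.03 -0.012 0 0 0" --pt "-1 -0.025 -0.03 -0.012 0 0 0" --pt "-1 0 0 0 0 0 0" --pt "-1 0 0 0 0 0 0"

```text
time_s: 12.25
eef_pos: [0.47, -0.0294, 0.2228]
eef_rot: [[0.0, 1.0, 0.001], [1.0, -0.0, 0.001], [0.001, 0.001, -1.0]]
force: [0.8, 0.4, -0.2]
grip_width: 0.0919
```

```bash
python3 - <<'E'
from h import *
o=env.get_obs()
for k in ["qpos","eef_pos","time_s","force","grip_width"]: print(k,np.round(o[k],4).tolist())
im=env.read_camera("wrist"); cv2.imwrite("pics/w3.png",im[:,:,::-1])
cal=env.calibration("wrist")
for n,z in [("pot_yellow",.022),("cradle_red",0),("pot_green",.022)]:
    for d in env.place_of("wrist",n)[:2]: print(n,np.round(d["position"],1),round(d["score"],2),np.round(onplane("wrist",d["position"],z),4))
for n,x,z,r in [("yellow",(.468,.009),.092,.025),("red",(.470,.01),.03,.042),("green",(.646,.1215),.092,.025)]:
    print(n,circ("wrist",im,n,project("wrist",(*x,z)),z,r))
cv2.imwrite("pics/s3.png",env.read_camera("scene")[:,:,::-1])
E
```

```text
qpos [-27.3965, 10.7664, 29.0454, 112.9542, -6.2186, 57.6762, 4.5304]
eef_pos [0.47, -0.0294, 0.2228]
time_s 12.25
force [0.8447, 0.4313, -0.1947]
grip_width 0.0919
pot_yellow [139.6 319.9] 0.97 [0.4701 0.0127 0.022 ]
pot_yellow [179.7 233.8] 0.68 [ 0.3628 -0.0366  0.022 ]
pot_green [ 47.1 478.2] 0.61 [0.6475 0.117  0.022 ]
yellow (array([0.47292917, 0.01299854]), np.float64(0.0008139973620479371), 142)
red (array([0.47111862, 0.01054054]), np.float64(0.001812390139855815), 194)
green (array([0.64149125, 0.1192564 ]), np.float64(0.001234434561855801), 193)
```

View pics/w3.png

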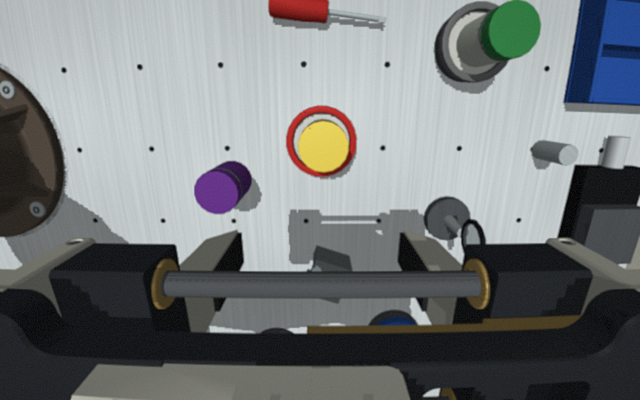

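View pics/s3.png

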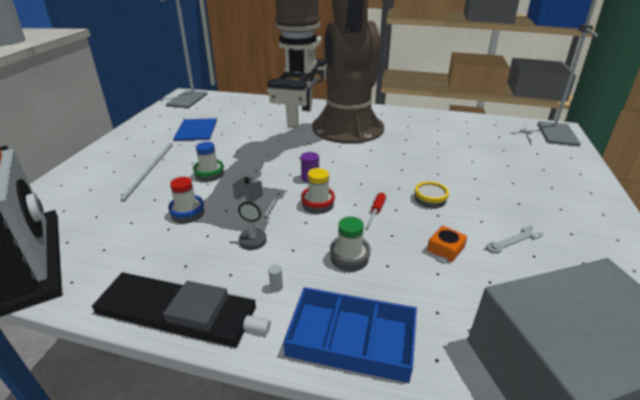

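play_rows --pt "-1 0.021 0.003 0 0 0 0" --pt "-1 0.02 0 0.01 0 0 0" --pt "-1 0 0 0.03 0 0 0" --pt "-1 0 0 0.03 0 0 0" --pt "-1 0 0 0.03 0 0 0" --pt "-1 0 0 0.03 0 0 0" --pt "-1 0 0 0.028 0 0 0" --pt "-1 0 0 0.014 0 0 0" --pt "-1 0 0 0.006 0 0 0" --pt "-1 0 0 0 0 0 0" --pt "1 0 0 0 0 0 0" --pt "1 0 0 0 0 0 0" --pt "1 0 0 0 0 0 0" --pt "1 0 0 0 0 0 0" --pt "1 0 0 0 0 0 0" --pt "1 0 0 0 0 0 0"

```text
time_s: 14.5
eef_pos: [0.4725, 0.0112, 0.0443]
eef_rot: [[0.0, 1.0, 0.0], [1.0, -0.0, 0.0], [0.0, 0.0, -1.0]]
force: [-0.3, 0.6, 2.7]
grip_width: 0.0498
```

play_rows --pt "1 0 0 -0.01 0 0 0" --pt "1 0 0 -0.025 0 0 0" --pt "1 0 0 -0.025 0 0 0" --pt "1 0 0 -0.025 0 0 0" --pt "1 0 0 -0.025 0 0 0" --pt "1 0.014 -0.0055 0 0 0 0" --pt "1 0.03 -0.0125 0 0 0 0" --pt "1 0.04 -0.017 0 0 0 0" --pt "1 0.04 -0.017 0 0 0 0" --pt "1 0.04 -0.017 0 0 0 0" --pt "1 0.03 -0.0125 0 0 0 0" --pt "1 0.02 -0.008 0 0 0 0" --pt "1 0 0 0 0 0 0" --pt "1 0 0 0 0 0 0"

```text
time_s: 16.25
eef_pos: [0.3826, 0.2245, 0.1538]
eef_rot: [[0.0, 1.0, -0.001], [1.0, -0.0, -0.001], [-0.001, -0.001, -1.0]]
force: [0.5, -0.7, -2.4]
grip_width: 0.0495
```

```bash
python3 - <<'E'
from h import *
o=env.get_obs()
for k in ["qpos","eef_pos","time_s","force","grip_width"]: print(k,np.round(o[k],4).tolist())
im=env.read_camera("wrist"); cv2.imwrite("pics/w4.png",im[:,:,::-1])
for n,z in [("cradle_yellow",0)]:
    for d in env.place_of("wrist",n)[:2]: print(n,np.round(d["position"],1),round(d["score"],2),np.round(onplane("wrist",d["position"],z),4))
for n,x,z,r in [("yellow",(.383,.280),.03,.042)]:
    print(n,circ("wrist",im,n,project("wrist",(*x,z)),z,r))
E
```

```text
qpos [-54.9709, 13.16, 21.1423, 120.9733, -6.424, 46.9627, -29.9593]
eef_pos [0.3826, 0.2245, 0.1538]
time_s 16.25
force [0.4753, -0.6592, -2.4014]
grip_width 0.0495
cradle_yellow [130.3 319.6] 0.82 [0.3829 0.2803 0.    ]
yellow (array([0.38370724, 0.28046955]), np.float64(0.0012752359797582428), 250)
```

View pics/w4.png

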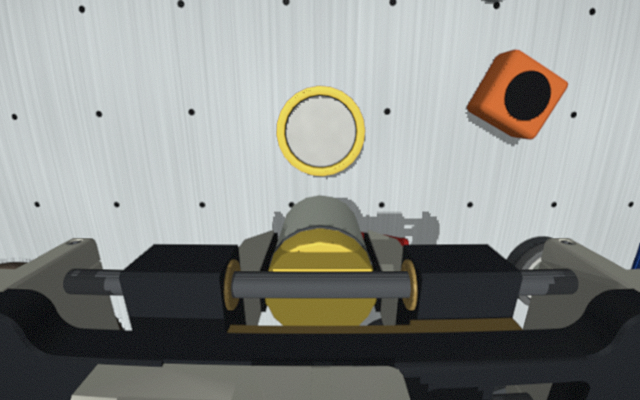

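play_rows --pt "1 0.015 0.0005 0 0 0 0" --pt "1 0.026 0 0 0 0 0" --pt "1 0.0145 0 0 0 0 0" --pt "1 0 0 0.01 0 0 0" --pt "1 0 0 0.025 0 0 0" --pt "1 0 0 0.025 0 0 0" --pt "1 0 0 0.02 0 0 0" --pt "1 0 0 0.012 0 0 0" --pt "1 0 0 0.006 0 0 0" --pt "1 0 0 0.004 0 0 0" --pt "1 0 0 0.003 0 0 0" --pt "1 0 0 0 0 0 0"

```text
time_s: 17.85
eef_pos: [0.3836, 0.2808, 0.0494]
eef_rot: [[0.0, 1.0, 0.0], [1.0, -0.0, 0.0], [0.0, 0.0, -1.0]]
force: [0.0, -0.1, -0.8]
grip_width: 0.0499
```

play_rows --pt "1 -0.001 0 0.003 0 0 0" --pt "1 0 0 0.002 0 0 0" --pt "1 0 0 0 0 0 0"

```text
time_s: 18.23
eef_pos: [0.3836, 0.2796, 0.0443]
eef_rot: [[0.0, 1.0, 0.0], [1.0, -0.0, 0.0], [0.0, 0.0, -1.0]]
force: [-0.1, -1.4, 2.0]
grip_width: 0.0493
```

play_rows --pt "-1 0 0 0 0 0 0" --pt "-1 0 0 0 0 0 0" --pt "-1 0 0 0 0 0 0" --pt "-1 0 0 0 0 0 0" --pt "-1 0 0 -0.01 0 0 0" --pt "-1 0 0 -0.025 0 0 0" --pt "-1 0 0 -0.04 0 0 0" --pt "-1 0 0 -0.04 0 0 0" --pt "-1 -0.02 0.0065 -0.02 0 0 0" --pt "-1 -0.04 0.013 -0.02 0 0 0" --pt "-1 -0.05 0.016 -0.02 0 0 0" --pt "-1 -0.05 0.016 -0.005 0 0 0" --pt "-1 -0.05 0.016 0 0 0 0" --pt "-1 -0.05 0.016 0 0 0 0" --pt "-1 -0.05 0.016 0 0 0 0" --pt "-1 -0.05 0.016 0 0 0 0" --pt "-1 -0.05 0.016 0 0 0 0" --pt "-1 -0.05 0.016 0 0 0 0" --pt "-1 -0.05 0.016 0 0 0 0" --pt "-1 -0.05 0.016 0 0 0 0"

```text
time_s: 20.72
eef_pos: [0.5632, -0.2818, 0.2249]
eef_rot: [[0.0, 1.0, 0.0], [1.0, -0.0, 0.0], [0.0, 0.0, -1.0]]
force: [0.6, 2.0, 1.1]
grip_width: 0.092
```

play_rows --pt "-1 -0.03 0.009 0 0 0 0" --pt "-1 -0.02 0.006 0 0 0 0" --pt "-1 0 0 0 0 0 0" --pt "-1 0 0 0 0 0 0"

```text
time_s: 21.22
eef_pos: [0.5777, -0.3295, 0.2244]
eef_rot: [[-0.0, 1.0, -0.0], [1.0, 0.0, 0.001], [0.001, -0.0, -1.0]]
force: [-0.0, -0.4, 0.2]
grip_width: 0.0922
```

```bash
python3 - <<'E'
from h import *
o=env.get_obs()
for k in ["qpos","eef_pos","time_s","force","grip_width"]: print(k,np.round(o[k],4).tolist())
im=env.read_camera("wrist"); cv2.imwrite("pics/w5.png",im[:,:,::-1])
for n,z in [("pot_red",.022),("cradle_blue",0)]:
    for d in env.place_of("wrist",n)[:2]: print(n,np.round(d["position"],1),round(d["score"],2),np.round(onplane("wrist",d["position"],z),4))
for n,x,z,r in [("red",(.579,-.288),.092,.025),("blue",(.579,-.288),.03,.042)]:
    print(n,circ("wrist",im,n,project("wrist",(*x,z)),z,r))
cv2.imwrite("pics/s5.png",env.read_camera("side")[:,:,::-1])
E
```

```text
qpos [2.9711, 31.6399, 35.736, 86.1246, -19.2668, 68.4838, 41.782]
eef_pos [0.5777, -0.3295, 0.2244]
time_s 21.225
force [-0.0427, -0.3847, 0.1561]
grip_width 0.0922
pot_red [142.3 325.2] 0.58 [ 0.5844 -0.2905  0.022 ]
red (array([ 0.58457254, -0.28539235]), np.float64(0.0010003995417291866), 140)
blue (array([ 0.58395678, -0.28610092]), np.float64(0.0017176277927447234), 194)
```

View pics/w5.png

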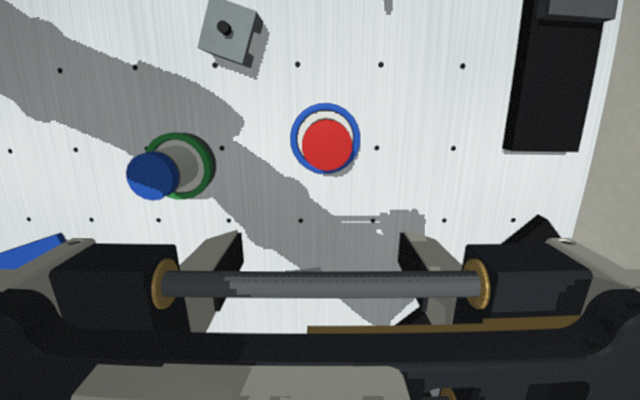

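View pics/s5.png

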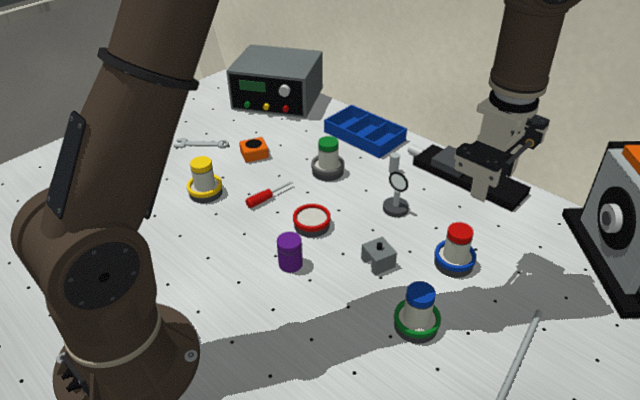

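play_rows --pt "-1 0.021 0.006 0 0 0 0" --pt "-1 0.0215 0 0.01 0 0 0" --pt "-1 0 0 0.03 0 0 0" --pt "-1 0 0 0.03 0 0 0" --pt "-1 0 0 0.03 0 0 0" --pt "-1 0 0 0.03 0 0 0" --pt "-1 0 0 0.028 0 0 0" --pt "-1 0 0 0.015 0 0 0" --pt "-1 0 0 0.006 0 0 0" --pt "-1 0 0 0 0 0 0" --pt "1 0 0 0 0 0 0" --pt "1 0 0 0 0 0 0" --pt "1 0 0 0 0 0 0" --pt "1 0 0 0 0 0 0" --pt "1 0 0 0 0 0 0" --pt "1 0 0 0 0 0 0"

```text
time_s: 23.42
eef_pos: [0.5839, -0.2879, 0.0453]
eef_rot: [[0.0, 1.0, 0.0], [1.0, -0.0, 0.0], [0.0, 0.0, -1.0]]
force: [-1.1, -1.1, 1.9]
grip_width: 0.0498
```

play_rows --pt "1 0 0 -0.01 0 0 0" --pt "1 0 0 -0.025 0 0 0" --pt "1 0 0 -0.025 0 0 0" --pt "1 0 0 -0.025 0 0 0" --pt "1 0 0 -0.025 0 0 0" --pt "1 0.014 -0.0065 0 0 0 0" --pt "1 0.03 -0.014 0 0 0 0" --pt "1 0.045 -0.021 0 0 0 0" --pt "1 0.05 -0.023 0 0 0 0" --pt "1 0.045 -0.021 0 0 0 0" --pt "1 0.035 -0.0165 0 0 0 0" --pt "1 0.024 -0.011 0 0 0 0" --pt "1 0 0 0 0 0 0" --pt "1 0 0 0 0 0 0"

```text
time_s: 25.18
eef_pos: [0.4706, -0.0449, 0.155]
eef_rot: [[-0.0, 1.0, -0.0], [1.0, 0.0, -0.0], [-0.0, -0.0, -1.0]]
force: [-0.3, -0.0, -0.7]
grip_width: 0.0499
```

```bash
python3 - <<'E'
from h import *
o=env.get_obs()
for k in ["qpos","eef_pos","time_s","force","grip_width"]: print(k,np.round(o[k],4).tolist())
im=env.read_camera("wrist"); cv2.imwrite("pics/w6.png",im[:,:,::-1])
for n,z in [("cradle_red",0)]:
    for d in env.place_of("wrist",n)[:2]: print(n,np.round(d["position"],1),round(d["score"],2),np.round(onplane("wrist",d["position"],z),4))
for n,x,z,r in [("red",(.471,.0105),.03,.042)]:
    print(n,circ("wrist",im,n,project("wrist",(*x,z)),z,r,60))
E
```

```text
qpos [-30.0481, 17.1949, 36.543, 118.1445, -13.5419, 48.7071, 14.2887]
eef_pos [0.4706, -0.0449, 0.155]
time_s 25.175
force [-0.2772, -0.0472, -0.6518]
grip_width 0.0499
cradle_red [131.3 320.2] 0.98 [0.4715 0.0093 0.    ]
red (array([0.47218743, 0.00943938]), np.float64(0.0014035634836103358), 247)
```

View pics/w6.png

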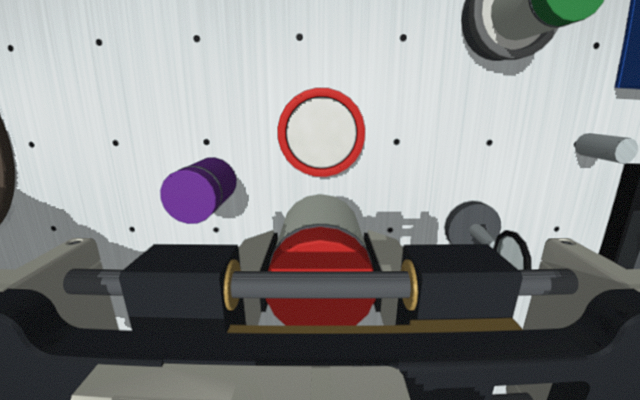

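play_rows --pt "1 0.015 0.001 0 0 0 0" --pt "1 0.024 0 0 0 0 0" --pt "1 0.0145 0 0 0 0 0" --pt "1 0 0 0.01 0 0 0" --pt "1 0 0 0.025 0 0 0" --pt "1 0 0 0.025 0 0 0" --pt "1 0 0 0.02 0 0 0" --pt "1 0 0 0.012 0 0 0" --pt "1 0 0 0.006 0 0 0" --pt "1 0 0 0.005 0 0 0" --pt "1 0 0 0.004 0 0 0" --pt "1 0 0 0 0 0 0"

```text
time_s: 26.78
eef_pos: [0.472, 0.0087, 0.0483]
eef_rot: [[0.0, 1.0, 0.0], [1.0, -0.0, 0.0], [0.0, 0.0, -1.0]]
force: [0.7, -0.3, 0.3]
grip_width: 0.0499
```

play_rows --pt "1 0 0 0.002 0 0 0" --pt "1 0 0 0.001 0 0 0" --pt "-1 0 0 0 0 0 0" --pt "-1 0 0 0 0 0 0" --pt "-1 0 0 0 0 0 0" --pt "-1 0 0 0 0 0 0" --pt "-1 0 0 -0.01 0 0 0" --pt "-1 0 0 -0.025 0 0 0" --pt "-1 0 0 -0.04 0 0 0" --pt "-1 0 0 -0.04 0 0 0" --pt "-1 -0.019 -0.0035 -0.02 0 0 0" --pt "-1 -0.04 -0.008 -0.02 0 0 0" --pt "-1 -0.05 -0.01 -0.02 0 0 0" --pt "-1 -0.05 -0.01 -0.005 0 0 0" --pt "-1 -0.05 -0.01 0 0 0 0" --pt "-1 -0.05 -0.01 0 0 0 0" --pt "-1 -0.05 -0.01 0 0 0 0" --pt "-1 -0.04 -0.0075 0 0 0 0" --pt "-1 -0.02 -0.003 0 0 0 0" --pt "-1 0 0 0 0 0 0"

```text
time_s: 29.28
eef_pos: [0.3987, -0.362, 0.2258]
eef_rot: [[0.004, 1.0, -0.0], [1.0, -0.004, -0.001], [-0.001, -0.0, -1.0]]
force: [0.1, -0.1, -0.5]
grip_width: 0.0921
```

```bash
python3 - <<'E'
from h import *
o=env.get_obs()
for k in ["qpos","eef_pos","time_s","force","grip_width"]: print(k,np.round(o[k],4).tolist())
im=env.read_camera("wrist"); cv2.imwrite("pics/w7.png",im[:,:,::-1])
for n,z in [("pot_blue",.022),("cradle_green",0)]:
    for d in env.place_of("wrist",n)[:2]: print(n,np.round(d["position"],1),round(d["score"],2),np.round(onplane("wrist",d["position"],z),4))
for n,x,z,r in [("blue",(.402,-.316),.092,.025),("green",(.402,-.316),.03,.042)]:
    print(n,circ("wrist",im,n,project("wrist",(*x,z)),z,r))
cv2.imwrite("pics/s7.png",env.read_camera("scene")[:,:,::-1])
E
```

```text
qpos [2.2453, 20.3186, 46.0697, 104.9449, -16.4615, 61.6277, 54.2465]
eef_pos [0.3987, -0.362, 0.2258]
time_s 29.275
force [0.1169, -0.1225, -0.4581]
grip_width 0.0921
pot_blue [134.6 325. ] 0.73 [ 0.406  -0.3121  0.022 ]
blue (array([ 0.40361154, -0.31414438]), np.float64(0.0009730689591117905), 141)
green (array([ 0.40258567, -0.31586226]), np.float64(0.00213916523747696), 195)
```

View pics/w7.png

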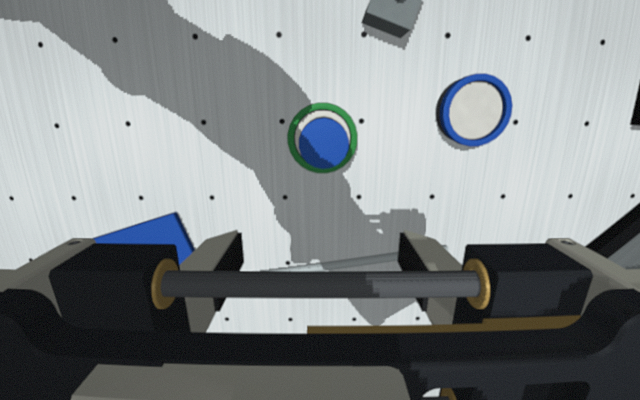

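View pics/s7.png

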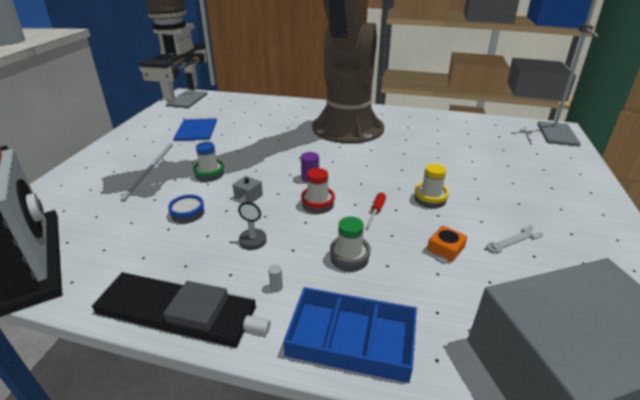

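play_rows --pt "-1 0.023 0.0045 0 0 0 0" --pt "-1 0.0235 0 0.01 0 0 0" --pt "-1 0 0 0.03 0 0 0" --pt "-1 0 0 0.03 0 0 0" --pt "-1 0 0 0.03 0 0 0" --pt "-1 0 0 0.03 0 0 0" --pt "-1 0 0 0.028 0 0 0" --pt "-1 0 0 0.015 0 0 0" --pt "-1 0 0 0.008 0 0 0" --pt "-1 0 0 0 0 0 0" --pt "1 0 0 0 0 0 0" --pt "1 0 0 0 0 0 0" --pt "1 0 0 0 0 0 0" --pt "1 0 0 0 0 0 0" --pt "1 0 0 0 0 0 0" --pt "1 0 0 0 0 0 0"

```text
time_s: 31.48
eef_pos: [0.4042, -0.3138, 0.0443]
eef_rot: [[0.0, 1.0, -0.0], [1.0, -0.0, 0.0], [0.0, -0.0, -1.0]]
force: [-0.5, 0.3, 2.4]
grip_width: 0.0496
```

play_rows --pt "1 0 0 -0.01 0 0 0" --pt "1 0 0 -0.025 0 0 0" --pt "1 0 0 -0.025 0 0 0" --pt "1 0 0 -0.025 0 0 0" --pt "1 0 0 -0.025 0 0 0" --pt "1 -0.002 0.012 0 0 0 0" --pt "1 -0.005 0.03 0 0 0 0" --pt "1 -0.006 0.045 0 0 0 0" --pt "1 -0.006 0.045 0 0 0 0" --pt "1 -0.005 0.03 0 0 0 0" --pt "1 -0.002 0.017 0 0 0 0" --pt "1 0 0 0 0 0 0" --pt "1 0 0 0 0 0 0"

```text
time_s: 33.1
eef_pos: [0.5825, -0.3399, 0.1535]
eef_rot: [[0.001, 1.0, -0.001], [1.0, -0.001, 0.0], [0.0, -0.001, -1.0]]
force: [0.2, 0.2, -1.2]
grip_width: 0.0498
```

```bash
python3 - <<'E'
from h import *
o=env.get_obs()
for k in ["qpos","eef_pos","time_s","force","grip_width"]: print(k,np.round(o[k],4).tolist())
im=env.read_camera("wrist"); cv2.imwrite("pics/w8.png",im[:,:,::-1])
for n,z in [("cradle_blue",0)]:
    for d in env.place_of("wrist",n)[:2]: print(n,np.round(d["position"],1),round(d["score"],2),np.round(onplane("wrist",d["position"],z),4))
for n,x,z,r in [("blue",(.584,-.287),.03,.042)]:
    print(n,circ("wrist",im,n,project("wrist",(*x,z)),z,r,60))
E
```

```text
qpos [1.5043, 37.4699, 40.0623, 89.6839, -26.1409, 62.606, 47.939]
eef_pos [0.5825, -0.3399, 0.1535]
time_s 33.1
force [0.1941, 0.2241, -1.1613]
grip_width 0.0498
cradle_blue [132.8 325.7] 0.9 [ 0.5885 -0.2864  0.    ]
blue (array([ 0.58362538, -0.28666765]), np.float64(0.001278687508300333), 248)
```

View pics/w8.png

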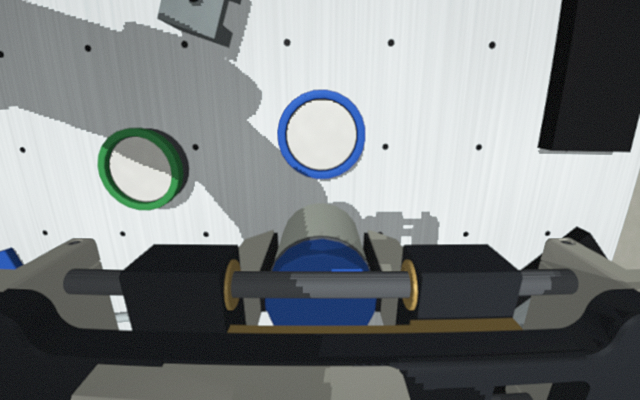

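play_rows --pt "1 0.015 0.001 0 0 0 0" --pt "1 0.024 0 0 0 0 0" --pt "1 0.0145 0 0 0 0 0" --pt "1 0 0 0.01 0 0 0" --pt "1 0 0 0.025 0 0 0" --pt "1 0 0 0.025 0 0 0" --pt "1 0 0 0.02 0 0 0" --pt "1 0 0 0.012 0 0 0" --pt "1 0 0 0.006 0 0 0" --pt "1 0 0 0.004 0 0 0" --pt "1 0 0 0.004 0 0 0" --pt "1 0 0 0 0 0 0"

```text
time_s: 34.7
eef_pos: [0.5844, -0.2863, 0.0483]
eef_rot: [[0.0, 1.0, 0.0], [1.0, -0.0, 0.0], [0.0, 0.0, -1.0]]
force: [-0.0, 0.2, -0.8]
grip_width: 0.0493
```

play_rows --pt "1 0 0 0.002 0 0 0" --pt "1 0 0 0.002 0 0 0" --pt "-1 0 0 0 0 0 0" --pt "-1 0 0 0 0 0 0" --pt "-1 0 0 0 0 0 0" --pt "-1 0 0 0 0 0 0" --pt "-1 0 0 -0.01 0 0 0" --pt "-1 0 0 -0.025 0 0 0" --pt "-1 0 0 -0.04 0 0 0" --pt "-1 0 0 -0.045 0 0 0" --pt "-1 0 0 -0.04 0 0 0" --pt "-1 0.02 0.003 -0.02 0 0 0" --pt "-1 0.045 0.008 0 0 0 0" --pt "-1 0.05 0.009 0 0 0 0" --pt "-1 0.05 0.009 0 0 0 0" --pt "-1 0.05 0.009 0 0 0 0" --pt "-1 0.05 0.009 0 0 0 0" --pt "-1 0.05 0.009 0 0 0 0" --pt "-1 0.035 0.005 0 0 0 0" --pt "-1 0.016 0 0 0 0 0"

```text
time_s: 37.2
eef_pos: [0.6455, 0.0821, 0.2245]
eef_rot: [[-0.003, 1.0, 0.0], [1.0, 0.003, 0.0], [0.0, 0.0, -1.0]]
force: [0.1, -1.1, -0.1]
grip_width: 0.0917
```

play_rows --pt "-1 0 0 0 0 0 0" --pt "-1 0 0 0 0 0 0"

```text
time_s: 37.45
eef_pos: [0.6454, 0.077, 0.2247]
eef_rot: [[0.003, 1.0, 0.0], [1.0, -0.003, -0.001], [-0.001, 0.0, -1.0]]
force: [-0.5, -0.6, -0.1]
grip_width: 0.092
```

```bash
python3 - <<'E'
from h import *
o=env.get_obs()
for k in ["qpos","eef_pos","time_s","force","grip_width"]: print(k,np.round(o[k],4).tolist())
im=env.read_camera("wrist"); cv2.imwrite("pics/w9.png",im[:,:,::-1])
for n,z in [("pot_green",.022),("cradle_grey",0)]:
    for d in env.place_of("wrist",n)[:2]: print(n,np.round(d["position"],1),round(d["score"],2),np.round(onplane("wrist",d["position"],z),4))
for n,x,z,r in [("green",(.645,.12),.092,.025)]:
    print(n,circ("wrist",im,n,project("wrist",(*x,z)),z,r))
cv2.imwrite("pics/s9.png",env.read_camera("side")[:,:,::-1])
E
```

```text
qpos [-38.3429, 31.6635, 42.8432, 88.8896, -22.5261, 68.3552, 8.4536]
eef_pos [0.6454, 0.077, 0.2247]
time_s 37.45
force [-0.4827, -0.6399, -0.0558]
grip_width 0.092
green (array([0.6471501 , 0.12133285]), np.float64(0.001079900287199946), 139)
```

View pics/w9.png

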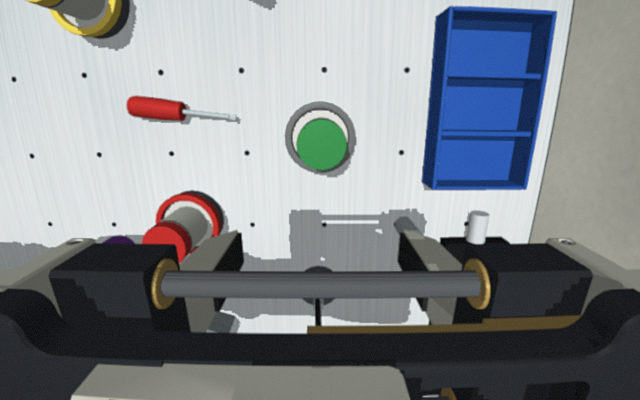

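View pics/s9.png

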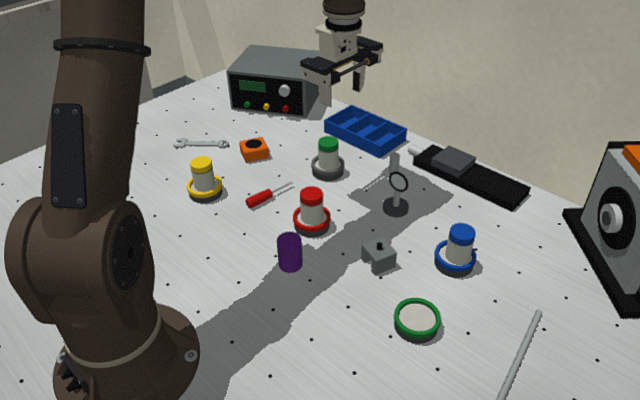

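play_rows --pt "-1 0.021 0.001 0 0 0 0" --pt "-1 0.021 0 0.01 0 0 0" --pt "-1 0 0 0.03 0 0 0" --pt "-1 0 0 0.03 0 0 0" --pt "-1 0 0 0.02 0 0 0" --pt "-1 0 0 0 0 0 0" --pt "-1 0 0 0 0 0 0"

```text
time_s: 38.52
eef_pos: [0.6471, 0.1218, 0.1351]
eef_rot: [[0.0, 1.0, 0.001], [1.0, -0.0, 0.0], [0.0, 0.001, -1.0]]
force: [0.4, -0.0, -0.5]
grip_width: 0.0916
```

play_rows --pt "-1 -0.001 0 0.02 0 0 0" --pt "-1 0 0 0.03 0 0 0" --pt "-1 0 0 0.025 0 0 0" --pt "-1 0 0 0.01 0 0 0" --pt "-1 0 0 0.0055 0 0 0" --pt "-1 0 0 0 0 0 0" --pt "1 0 0 0 0 0 0" --pt "1 0 0 0 0 0 0" --pt "1 0 0 0 0 0 0" --pt "1 0 0 0 0 0 0" --pt "1 0 0 0 0 0 0" --pt "1 0 0 0 0 0 0"

```text
time_s: 40.02
eef_pos: [0.6465, 0.1206, 0.0438]
eef_rot: [[0.0, 1.0, 0.0], [1.0, -0.0, 0.0], [0.0, 0.0, -1.0]]
force: [-0.3, -0.1, 1.5]
grip_width: 0.0497
```

play_rows --pt "1 0 0 -0.01 0 0 0" --pt "1 0 0 -0.025 0 0 0" --pt "1 0 0 -0.03 0 0 0" --pt "1 0 0 -0.03 0 0 0" --pt "1 0 0 -0.025 0 0 0" --pt "1 -0.012 -0.006 -0.01 0 0 0" --pt "1 -0.028 -0.014 0 0 0 0" --pt "1 -0.04 -0.02 0 0 0 0" --pt "1 -0.04 -0.02 0 0 0 0" --pt "1 -0.04 -0.02 0 0 0 0" --pt "1 -0.04 -0.02 0 0 0 0" --pt "1 -0.04 -0.02 0 0 0 0" --pt "1 -0.04 -0.02 0 0 0 0" --pt "1 -0.04 -0.02 0 0 0 0" --pt "1 -0.04 -0.02 0 0 0 0" --pt "1 -0.04 -0.02 0 0 0 0" --pt "1 -0.04 -0.02 0 0 0 0" --pt "1 -0.028 -0.014 0 0 0 0" --pt "1 -0.022 -0.01 0 0 0 0" --pt "1 0 0 0 0 0 0"

```text
time_s: 42.52
eef_pos: [0.3997, -0.3713, 0.1736]
eef_rot: [[0.005, 1.0, -0.001], [1.0, -0.005, -0.0], [-0.0, -0.001, -1.0]]
force: [0.1, -0.1, -1.2]
grip_width: 0.05
```

play_rows --pt "1 0 0 0.02 0 0 0" --pt "1 0 0 0 0 0 0" --pt "1 0 0 0 0 0 0"

```text
time_s: 42.9
eef_pos: [0.4024, -0.3689, 0.154]
eef_rot: [[-0.0, 1.0, -0.0], [1.0, 0.0, 0.0], [0.0, -0.0, -1.0]]
force: [0.6, -1.1, -0.5]
grip_width: 0.0494
```

```bash
python3 - <<'E'
from h import *
o=env.get_obs()
for k in ["qpos","eef_pos","time_s","force","grip_width"]: print(k,np.round(o[k],4).tolist())
im=env.read_camera("wrist"); cv2.imwrite("pics/w10.png",im[:,:,::-1])
for n,z in [("cradle_green",0)]:
    for d in env.place_of("wrist",n)[:2]: print(n,np.round(d["position"],1),round(d["score"],2),np.round(onplane("wrist",d["position"],z),4))
for n,x,z,r in [("green",(.4025,-.316),.03,.042)]:
    print(n,circ("wrist",im,n,project("wrist",(*x,z)),z,r,60))
E
```

```text
qpos [5.5132, 26.1563, 43.8148, 108.9374, -22.2585, 53.7075, 59.8812]
eef_pos [0.4024, -0.3689, 0.154]
time_s 42.9
force [0.5901, -1.1386, -0.5199]
grip_width 0.0494
cradle_green [137.4 314.6] 0.85 [ 0.3973 -0.3205  0.    ]
green (array([ 0.4016139, -0.3199153]), np.float64(0.0017650489865390848), 243)
```

View pics/w10.png

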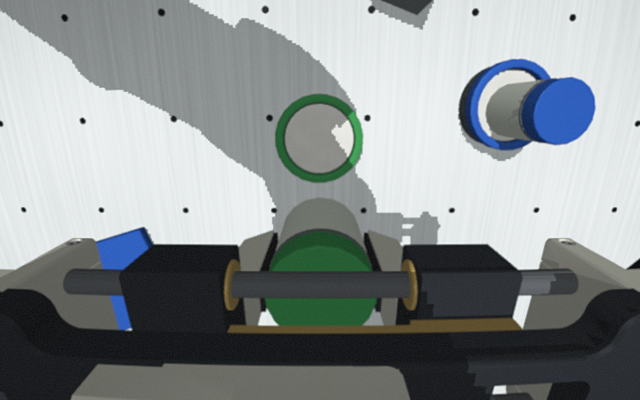

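play_rows --pt "1 0 0 0 0 0 0" --pt "1 0 0 0 0 0 0"

```text
time_s: 43.25
eef_pos: [0.4025, -0.3694, 0.154]
eef_rot: [[0.0, 1.0, 0.0], [1.0, -0.0, -0.0], [-0.0, 0.0, -1.0]]
force: [0.5, 0.1, -1.6]
grip_width: 0.0495
```

```bash
python3 - <<'E'
from h import *
for i in range(3):
    cal=env.calibration("wrist"); p=env.get_obs()["eef_pos"]
    im=env.read_camera("wrist")
    print(np.round(p,4),[ (np.round(circ("wrist",im,n,project("wrist",(*x,.03),cal),.03,.042,60,cal)[0],4)) for n,x in (("green",(.402,-.318)),)])
m=mask(im,"green");ys,xs=np.where(m[:200]>0);print(ys.min(),ys.max(),xs.min(),xs.max())
for p in [(ys.min(),319),(ys.max(),319),(138,xs.min()),(138,xs.max())]: print(onplane("wrist",p,.03,cal)[:2])
E
```

```text
[ 0.4025 -0.3694  0.154 ] [array([ 0.4013, -0.3193])]
[ 0.4024 -0.3694  0.1539] [array([ 0.4013, -0.3192])]
[ 0.4024 -0.3694  0.1538] [array([ 0.4014, -0.3192])]
94 180 276 361
[ 0.4017707  -0.27871188]
[ 0.40167862 -0.35869135]
[ 0.36130071 -0.31807952]
[ 0.44120477 -0.31808756]
```

play_rows --pt "1 0.015 -0.001 0 0 0 0" --pt "1 0.022 0 0 0 0 0" --pt "1 0.013 0 0 0 0 0" --pt "1 0 0 0.01 0 0 0" --pt "1 0 0 0.025 0 0 0" --pt "1 0 0 0.025 0 0 0" --pt "1 0 0 0.02 0 0 0" --pt "1 0 0 0 0 0 0" --pt "1 0 0 0 0 0 0"

```text
time_s: 44.52
eef_pos: [0.4014, -0.3201, 0.0741]
eef_rot: [[0.001, 1.0, 0.0], [1.0, -0.001, -0.001], [-0.001, 0.0, -1.0]]
force: [-0.2, -0.9, -1.5]
grip_width: 0.0496
```

play_rows --pt "1 0.001 0 0.012 0 0 0" --pt "1 0 0 0.007 0 0 0" --pt "1 0 0 0.004 0 0 0" --pt "1 0 0 0.004 0 0 0" --pt "1 0 0 0 0 0 0"

```text
time_s: 45.15
eef_pos: [0.4012, -0.3183, 0.0465]
eef_rot: [[0.0, 1.0, -0.0], [1.0, -0.0, 0.0], [0.0, -0.0, -1.0]]
force: [-0.0, 0.2, -1.9]
grip_width: 0.0494
```

play_rows --pt "1 0 0 0.0015 0 0 0" --pt "1 0 0 0.001 0 0 0" --pt "-1 0 0 0 0 0 0" --pt "-1 0 0 0 0 0 0" --pt "-1 0 0 0 0 0 0" --pt "-1 0 0 0 0 0 0" --pt "-1 0 0 -0.01 0 0 0" --pt "-1 0 0 -0.025 0 0 0" --pt "-1 0 0 -0.04 0 0 0" --pt "-1 0 0 -0.04 0 0 0" --pt "-1 -0.02 0.03 -0.03 0 0 0" --pt "-1 -0.02 0.03 -0.03 0 0 0" --pt "-1 0 0.02 -0.01 0 0 0" --pt "-1 0 0 0 0 0 0" --pt "-1 0 0 0 0 0 0" --pt "-1 0 0 0 0 0 0"

```text
time_s: 47.15
eef_pos: [0.48, -0.3581, 0.2288]
eef_rot: [[0.001, 1.0, -0.001], [1.0, -0.001, 0.001], [0.001, -0.001, -1.0]]
force: [0.4, -0.5, 0.4]
grip_width: 0.0914
```

```bash
python3 - <<'E'
from h import *
o=env.get_obs()
for k in ["eef_pos","time_s","force","grip_width"]: print(k,np.round(o[k],4).tolist())
im={c:env.read_camera(c) for c in ["wrist","scene","side"]}
for c in im: cv2.imwrite(f"pics/{c}11.png",im[c][:,:,::-1])
for n,x in {"blue":(.584,-.287),"green":(.4013,-.3187)}.items():
    print(n,circ("wrist",im["wrist"],n,project("wrist",(*x,.092)),.092,.025,30))
for k in "red blue green yellow".split():
  for n,z in (("pot_"+k,.022),("cradle_"+k,0)):
    r=[]
    for c in ["scene","side"]:
        L=env.place_of(c,n)
        if L: r.append((c,np.round(onplane(c,L[0]["position"],z)[:2],4).tolist()))
    print(n,r)
n="lens"
print("lens",[np.round(onplane(c,env.place_of(c,n)[0]["position"],0)[:2],4).tolist() for c in ["scene","side"]])
a=np.vstack([np.hstack([im["scene"][120:280,140:480]]*1),im["side"][130:350,160:500]]);cv2.imwrite("pics/c11.png",cv2.resize(a,None,fx=1.57,fy=1.57)[:,:,::-1])
E
```

```text
eef_pos [0.48, -0.3581, 0.2288]
time_s 47.15
force [0.4201, -0.4902, 0.3974]
grip_width 0.0914
blue (array([ 0.58310155, -0.2902127 ]), np.float64(0.0008127923808213845), 201)
green (array([ 0.40481011, -0.31801817]), np.float64(0.0013117818934434665), 187)
pot_red [('scene', [0.4759, 0.0077]), ('side', [0.4703, 0.0057])]
cradle_red [('scene', [0.4638, 0.0046]), ('side', [0.4758, 0.0124])]
pot_blue [('scene', [0.5894, -0.29]), ('side', [0.5844, -0.2917])]
cradle_blue [('scene', [0.5822, -0.2973]), ('side', [0.3929, -0.3158])]
pot_green [('scene', [0.3964, -0.3166]), ('side', [0.3937, -0.3173])]
cradle_green [('scene', [0.4072, -0.3084]), ('side', [0.3985, -0.3271])]
pot_yellow [('scene', [0.377, 0.2806]), ('side', [0.3308, -0.0557])]
cradle_yellow [('scene', [0.3618, 0.2814]), ('side', [0.3717, 0.2712])]
lens [[0.6508, -0.091], [0.6403, -0.0934]]
```

View pics/c11.png

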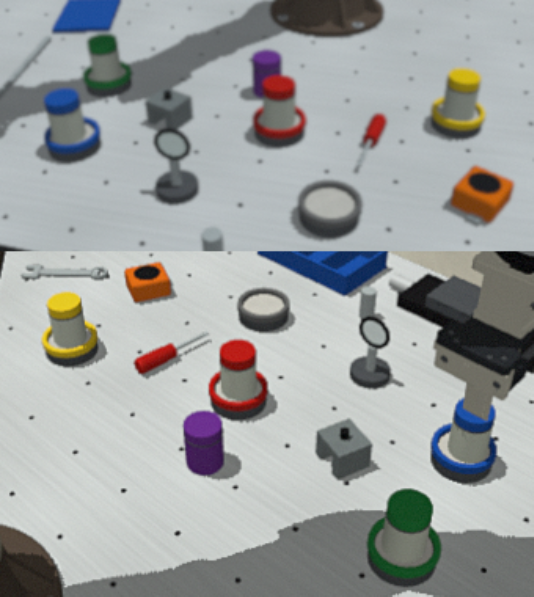

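View pics/wrist11.png

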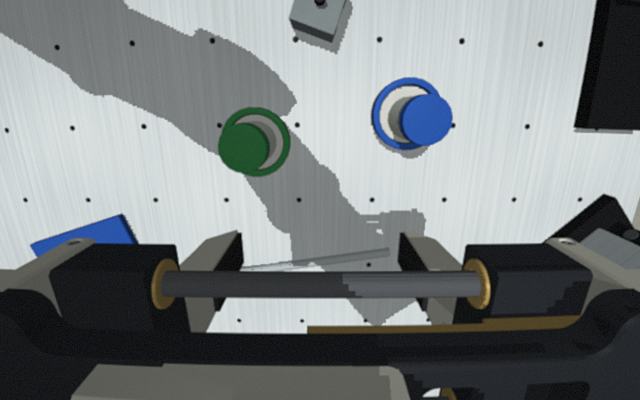

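All four pots stand upright inside their matching rims. The grey cradle is empty, at (330,210) in the top crop, and the lens is standing. The gripper is open at z 0.23 and touches nothing, so I'm handing in.

```bash
python3 -c "
from station import env
print(env.job_done())"
```

```text
the job is handed in; nothing more can be done
None
```

All four pots are back in the cradles that match their lids, and I handed the job in at about 48 s of the 144 s. I parked the green pot in the grey cradle, then moved yellow, red, blue and finally green home.

- **Placement:** the last pictures show each pot upright inside its matching rim. The grey cradle is empty, the gripper is open and clear, and the purple look-alike was not touched. The final lid fits from the wrist camera put blue about 4 mm and green about 3.5 mm from their cradle centres. Red and yellow I checked only in the last scene and side pictures and by the gripper position when I let go.
- **Disagreements in the checks:**
  - The last network readings from the scene and side cameras scattered by about 5 to 20 mm.
  - Two of the side-camera readings were plainly wrong: one took the purple look-alike for the yellow pot, the other took the green cradle for the blue one.
  - Two wrist measurements of the green cradle differed by about 3 mm. I used the later one, taken with the cradle empty.
- **Lens:** the network placed it 5 to 15 mm from my first estimate, which I put down to that same scatter. I kept the gripper clear of it throughout, and the pictures show it standing in the same place. I did not measure its position more precisely than that.

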